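# Shut the red watering valve in the desk planter

## Task

The teal cover on the white desk planter box hides two valve handles. Push the cover by its raised white ridge all the way back towards the plants, sliding it without lifting it; then push the red handle clockwise (seen from above) until it is fully shut, crosswise to its pipe. Leave the blue handle and the flask, jar and mug where they are, lift nothing, and finish clear of everything.

Things in the scene. Friction and masses are not known exactly. Their poses are not given: they have to be found in the camera images.
- box: White planter box fixed to the desk, yaw varies. Origin on the desk under the centre of its open-topped valve compartment; +x points away from the robot to the plants, z up. Compartment: x -65..65, y -104..104 mm, floor 8 mm and walls 75 mm above the desk. Outer y -122..122 mm. Guide strips on both long sides rise to 87 mm.
- stop (a point): Middle of the stop bar's face, at box x 208, y 0, 81 mm above the desk. Between compartment and stop lies a flat deck 75 mm high. The stop's top is 87 mm high; behind it a terracotta trough 85 mm high reaches to x 295 mm, with low plants to 125 mm.
- cover: Loose teal cover, 146 (x) x 222 (y) x 6 mm, 0.2 to 0.45 kg, lying on the box's walls, 2.5 mm play to each guide. Origin at the centre of its underside, 75 mm above the desk; axes as the box's. Its x in the box frame: 0 to 15 mm at the start (closed), 135 mm against the stop (fully open). 1 to 5 N slides it towards +x.
- ridge (a point): Centre of the top face of the cover's white ridge: 12 (x) x 90 (y) mm, standing 20 mm proud of the cover, its top 101 mm above the desk. It lies 35 mm from the cover's origin on the robot's side (cover x -35, y 0 mm).
- valve_red: Brass valve in the compartment, fixed; it stands in the left (+y) or the right (-y) place. Origin on the vertical pivot axis of the red handle, at the compartment floor (8 mm above the desk); axes as the box's. A copper pipe runs through it along x; pipe and valve body end 27 mm above the origin.
- red_handle (a joint): Angle of the red handle, rad. 0 = open: points along box -x (to the robot), in line with the pipe; grows clockwise seen from above; 1.571 = fully shut, at its stop, pointing along box +y. Starts at 0 to 0.3; stays where left. 1 to 3 N near the tip turns it.
- red_tip (a point): Top of the red handle's free end. The handle is a bar from pivot to tip, 50 mm long, 12 mm wide, its underside 44 and its top 64 mm above the desk; round hub of 10 mm radius at the pivot.
- valve_blue: The same valve with a blue handle, in the other place; origin as for the red one.
- blue_handle (a joint): Angle of the blue handle, as for the red one; must stay as it is.
- blue_tip (a point): Top of the blue handle's free end, 50 mm from its pivot axis.
- flask: Loose drinking flask, glass with blue band, radius 34, height 190 mm; origin at the centre of its underside. Stands beside the box.
- jar: Loose amber jar with white lid, radius 30, height 85 mm; origin at the centre of its underside. Stands beside the box.
- mug: Loose blue mug, radius 38, height 90 mm; origin at the centre of its underside. Stands beside the box.

How it is judged:
By the outcome, as a careful person would: the job done as asked, in the order asked, and still so for the second after the job is handed in, with the robot touching nothing.
It also fails if it takes over 48 s, if anything falls off the work surface, if the arm or the gripper's body presses on something with over 40 N, if the wrist force passes 120 N, or if a joint passes its speed limit or range.

## Robot

A 7-joint arm with a two-finger parallel gripper is mounted at the origin on the work surface. World frame = base frame: x ahead of the robot, y to its left, z up, the work surface at z = 0. Lengths are in mm, angles in rad, forces in N, time in s.
With the tool pointing down it reaches from about 425 to 950 mm from the base axis. Payload 4.7 kg.
Tool frame: the origin (TCP) lies midway between the tips of the shut fingers; the grasp point (between the pads) lies 19 mm behind it; y points along the fingers, x is the direction in which the jaws open and shut, and the axes are right-handed (so a half turn about y gives the same grasp; the last joint's range is limited). The gripper opens to 85 mm and grips with 20 to 120 N. Pads are 22 mm wide; open, the fingers measure 114 mm over their backs; the gripper's body (76 mm by 85 mm) begins 54 mm behind the grasp point. The pads swing forward as they close: fully open they stand 13 mm farther back than shut.
Start: joints at [-1.189, 0.469, -0.049, 1.532, 0.024, 1.141, -0.082], TCP at [269.519, 618.876, 231.335] pointing down, gripper open.
Joint ranges: [-2.59, 2.59], [-0.33, 1.99], [-1.39, 1.29], [0.1, 2.45], [-1.04, 4.18], [0.21, 1.99], [-2.66, 2.66]. Speed limits (rad/s): [2.57, 2.57, 3.14, 3.14, 3.14, 3.14, 3.14].

## Interface

Orientations are given as a rotation vector (axis times angle).
In Python, from bench import telemetry, imaging, arm gives the robot as it stands.
- The arm moves only by the tool jog_arm, never from a script. Its argument "moves" is a list of rows, each an object with "claw": the closure in counts, from 0 (fully open) to 255 (shut); "dp": the shift along the tool's x, y, z in m, a list of three; "angular": the turn, a rotation vector about the tool's x, y, z in rad, a list of three. A call has 1 to 20 rows; each row is the pose to reach, as a shift and turn from the pose commanded when the call began, along the tool's axes at that moment; what a row does not reach only later rows make up. A row lasts 1/10 s, in which the tool goes at most 50 mm and 8.59 degrees, less where a joint would pass 70% of its speed; a pose out of reach is approached as far as the arm can. A call with a gripper value outside its range is refused whole. The fingers move at their own pace and stop on an object; "force" is the grip in N (left out, the last holds). Time passes only in rows, so rows that repeat a pose let the fingers close. It gives the time, the measured TCP pose, the force and the opening at its end, in the units of the state.
- telemetry.get_state(): the state, without advancing time (a new reading comes with each control period).
- imaging.camera(name): name is "side" or "top" or "wrist"; returns the picture (480x640x3 uint8, red, green, blue); there is no depth.
- imaging.camera_info(name): a dict with "K" (3x3 intrinsics, pixels), "dist_coeffs" ([k1, k2, p1, p2, k3] as OpenCV has them; the pictures are not rectified), "rvec" (rotation vector, rad) and "tvec" (3), from world to camera coordinates, as OpenCV has them. Camera axes: x right, y down, z forward; pixel columns grow to the right and rows downward; lengths in mm; the calibration is good to about 2 mm. A picture is of the moment at which its call begins: read the wrist's pose just before it. camera_info takes no time and is no camera call; for the wrist camera it gives the pose at the moment of the call.
- arm.close_job(): hands the job in, once; it reports no verdict.
The state is a dict: "clock": time; "qpos": joint angles; "joint_vel": joint speeds; "joint_efforts": joint torques, N m; "tcp_pos": TCP position; "orientation": TCP orientation; "force": force on the tool from outside, world axes, zero at the start; "ft_torque": the same for the moment, N m; "finger_gap": opening from 0.0 (shut) to 1.0 (fully open).
Only numpy, scipy, OpenCV 4.12 (cv2) and the standard library are available. Lean on these libraries where they do the work, as an engineer would, in place of code of your own. Each camera call takes 0.05 s, during which the arm holds its last target. There are 200 camera calls.

## Working session

There is one attempt and no reset: what is moved stays moved. The work goes in short steps, Python scripts to look and compute and a tool call to move; the robot and the scene stay as the last step left them, time stands still between calls to the robot, and variables do not carry over. Pictures are saved under pics/ and viewed, about 8 in all and at most 12, crops included, and the job is handed in when it is done.

Besides the shell and the picture viewer there is one more tool, called after "Call:" as name(argument=value, ...), one argument or row to a line, values as JSON. jog_arm: Moves the arm, as the interface text tells. Its arguments: {"type":"object","properties":{"moves":{"type":"array"},"force":{"type":"number"}},"required":["moves"]}

```bash
mkdir -p pics; cat > h.py <<'E'
import numpy as np, cv2
from bench import telemetry, imaging, arm
def snap(n,f):
    im=imaging.camera(n); cv2.imwrite('pics/'+f,im[:,:,::-1]); return im
def ray(n,uv,z,info=None):
    i=info or imaging.camera_info(n); K=np.array(i['K'],float);d=np.array(i['dist_coeffs'],float)
    R=cv2.Rodrigues(np.array(i['rvec'],float))[0];t=np.array(i['tvec'],float).ravel()
    p=cv2.undistortPoints(np.array(uv,float).reshape(-1,1,2),K,d).reshape(-1,2)
    D=np.c_[p,np.ones(len(p))]@R; C=-R.T@t
    return C+D*((z-C[2])/D[:,2])[:,None]
E
python3 - <<'E'
from h import *
a=snap('top','top0.png');b=snap('side','side0.png')
s=telemetry.get_state();print(s)
print(imaging.camera_info('top'))
print(cv2.Rodrigues(np.array(s['orientation']))[0].round(3))
cv2.imwrite('pics/both.png',cv2.resize(np.vstack([a,b])[:,:,::-1],(400,600),interpolation=cv2.INTER_AREA))
E
```

```text
{'clock': 0.1, 'qpos': array([-1.18889492,  0.46937168, -0.04858143,  1.5335458 ,  0.0240557 ,
        1.14101151, -0.08228753]), 'joint_vel': array([-1.92613307e-05, -4.45447763e-04, -1.89772282e-03, -3.11940318e-03,
       -3.03898728e-05, -8.10367085e-04,  4.31487839e-04]), 'joint_efforts': array([ 9.79435317e-04, -5.11516500e+01, -4.68629692e-02, -2.38391536e+01,
        1.07808528e-02,  4.41395823e-03, -6.65819528e-06]), 'tcp_pos': array([269.3347517 , 618.37579719, 230.37110682]), 'orientation': array([-1.37699072, -0.90044213,  0.9028306 ]), 'force': array([ 0.43541928, -0.23206625,  0.3997364 ]), 'ft_torque': array([-0.01888455, -0.03068936,  0.0478713 ]), 'finger_gap': 1.003688790133481}
{'K': array([[600.27977969,   0.        , 326.31786979],
       [  0.        , 600.27977969, 231.61384817],
       [  0.        ,   0.        ,   1.        ]]), 'dist_coeffs': array([-0.13918616,  0.        ,  0.        ,  0.        ,  0.        ]), 'rvec': array([ 2.1498454 , -2.16093457,  0.11616498]), 'tvec': array([  78.25555433,  615.17779071, 1219.19283322])}
[[ 0.399 -0.001 -0.917]
 [ 0.917 -0.002  0.399]
 [-0.002 -1.    -0.   ]]
```

View pics/top0.png

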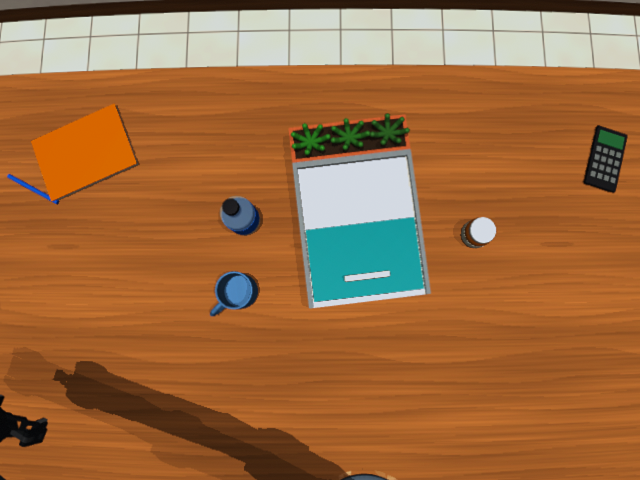

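View pics/side0.png

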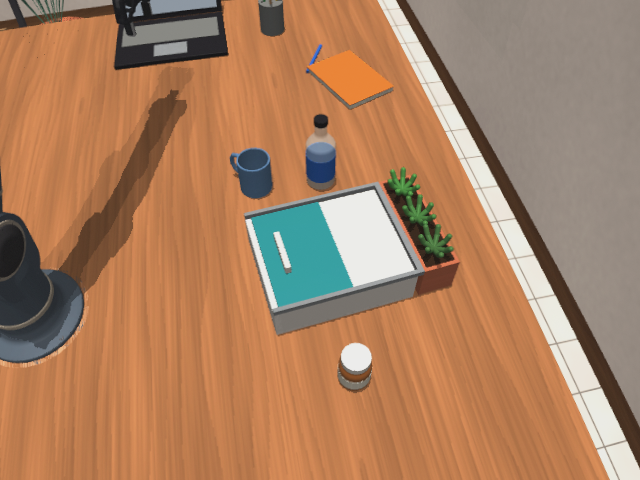

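The top view shows the teal cover at about (365,262) px and its ridge at (367,276). The box is yawed slightly. The flask (240,215) and mug (236,291) stand on the left, the jar (480,232) on the right.

```bash
python3 - <<'E'
from h import *
im=cv2.cvtColor(cv2.imread('pics/top0.png'),cv2.COLOR_BGR2HSV)
m=cv2.inRange(im,(82,120,80),(95,255,255))
c=max(cv2.findContours(m,0,2)[0],key=cv2.contourArea)
q=cv2.boxPoints(cv2.minAreaRect(c)); P=ray('top',q,81); print('cover',P.round(1).tolist(),P.mean(0), [np.linalg.norm(P[i]-P[i-1]) for i in range(4)])
w=cv2.inRange(im,(0,0,150),(180,70,255)); hull=np.zeros_like(m); cv2.fillPoly(hull,[q.astype(int)],255); hull=cv2.erode(hull,np.ones((9,9)))
r=max(cv2.findContours(w&hull,0,2)[0],key=cv2.contourArea); rq=cv2.boxPoints(cv2.minAreaRect(r)); R=ray('top',rq,101)
print('ridge',R.round(1).tolist(),R.mean(0))
# yaw from teal edge with deck (long edge) 
for i in range(4):
    d=P[i]-P[i-1]; print('yaw edge',np.degrees(np.arctan2(d[1],d[0])))
# stop: terracotta/grey and back corners
print('deck back corners z75',ray('top',[[298,169],[408,155]],75).round(1).tolist())
print('mug,flask,jar',ray('top',[[236,291]],90),ray('top',[[232,207]],190),ray('top',[[482,230]],85))
E
```

```text
cover [[614.2, 117.7, 81.0], [639.9, -104.2, 81.0], [495.2, -118.7, 81.0], [470.3, 100.5, 81.0]] [554.87080357  -1.17890069  81.        ] [np.float64(144.90877747256084), np.float64(223.37797848646048), np.float64(145.43810961284873), np.float64(220.6027478594324)]
ridge [[521.0, 39.1, 101.0], [531.0, -48.6, 101.0], [519.8, -49.8, 101.0], [509.8, 37.9, 101.0]] [520.39219154  -5.3468289  101.        ]
yaw edge 6.783284507661364
yaw edge -83.39381796989079
yaw edge -174.31094345767158
yaw edge 96.4733610522804
deck back corners z75 [[741.2, 132.4, 75.0], [769.5, -94.9, 75.0]]
mug,flask,jar [[491.15318737 255.01520756  90.        ]] [[644.34633279 248.2211034  190.        ]] [[ 611.31161954 -240.83243222   85.        ]]
```

Call:
jog_arm(
  moves=[
    {"claw": 255,"dp": [-0.492,0.02,-0.444],"angular": [0,-0.524,0]},
    {"claw": 255,"dp": [-0.492,0.02,-0.444],"angular": [0,-0.524,0]},
    {"claw": 255,"dp": [-0.492,0.02,-0.444],"angular": [0,-0.524,0]},
    {"claw": 255,"dp": [-0.492,0.02,-0.444],"angular": [0,-0.524,0]},
    {"claw": 255,"dp": [-0.492,0.02,-0.444],"angular": [0,-0.524,0]},
    {"claw": 255,"dp": [-0.492,0.02,-0.444],"angular": [0,-0.524,0]},
    {"claw": 255,"dp": [-0.492,0.02,-0.444],"angular": [0,-0.524,0]},
    {"claw": 255,"dp": [-0.492,0.02,-0.444],"angular": [0,-0.524,0]},
    {"claw": 255,"dp": [-0.492,0.02,-0.444],"angular": [0,-0.524,0]},
    {"claw": 255,"dp": [-0.492,0.02,-0.444],"angular": [0,-0.524,0]},
    {"claw": 255,"dp": [-0.492,0.02,-0.444],"angular": [0,-0.524,0]},
    {"claw": 255,"dp": [-0.492,0.02,-0.444],"angular": [0,-0.524,0]},
    {"claw": 255,"dp": [-0.492,0.02,-0.444],"angular": [0,-0.524,0]},
    {"claw": 255,"dp": [-0.492,0.02,-0.444],"angular": [0,-0.524,0]},
    {"claw": 255,"dp": [-0.492,0.02,-0.444],"angular": [0,-0.524,0]},
    {"claw": 255,"dp": [-0.492,0.02,-0.444],"angular": [0,-0.524,0]},
    {"claw": 255,"dp": [-0.492,0.02,-0.444],"angular": [0,-0.524,0]},
    {"claw": 255,"dp": [-0.492,0.02,-0.444],"angular": [0,-0.524,0]},
  ],
)

```text
clock: 1.9
tcp_pos: [479.8, -7.8, 211.2]
orientation: [-1.151, -1.294, 1.294]
force: [-0.5, 0.4, -0.2]
finger_gap: 0.002
```

Call:
jog_arm(
  moves=[
    {"claw": 255,"dp": [-0.002,0.05,0],"angular": [0,0,0]},
    {"claw": 255,"dp": [-0.002,0.09,0],"angular": [0,0,0]},
    {"claw": 255,"dp": [-0.002,0.122,0],"angular": [0,0,0]},
    {"claw": 255,"dp": [-0.002,0.122,0],"angular": [0,0,0]},
    {"claw": 255,"dp": [-0.002,0.122,0],"angular": [0,0,0]},
  ],
)

```text
clock: 2.4
tcp_pos: [480.6, -10.8, 89.7]
orientation: [-1.153, -1.293, 1.293]
force: [1.1, 0.5, 1.0]
finger_gap: 0.001
```

```bash
python3 - <<'E'
from h import *
snap('side','side1.png'); s=telemetry.get_state(); print(s['tcp_pos'],s['force'])
a=cv2.imread('pics/side1.png')[150:370,150:470]; cv2.imwrite('pics/s1c.png',cv2.resize(a,None,fx=2,fy=2))
E
```

```text
[481.46106183 -10.92181164  90.5854605 ] [0.2439729  0.56039626 0.22841865]
```

View pics/s1c.png

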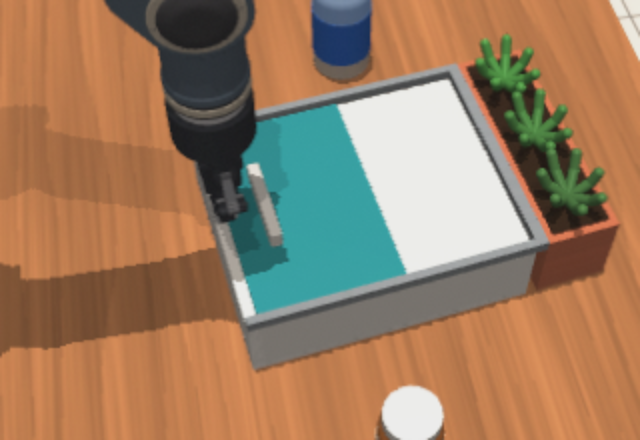

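Fingers are behind the ridge, with the ridge at (265,205) in the crop. Now I'll push it.

Call:
jog_arm(
  moves=[
    {"claw": 255,"dp": [0,0,-0.012],"angular": [0,0,0]},
    {"claw": 255,"dp": [0,0,-0.02],"angular": [0,0,0]},
    {"claw": 255,"dp": [0,0,-0.028],"angular": [0,0,0]},
    {"claw": 255,"dp": [0,0,-0.036],"angular": [0,0,0]},
    {"claw": 255,"dp": [0,0,-0.046],"angular": [0,0,0]},
    {"claw": 255,"dp": [0,0,-0.056],"angular": [0,0,0]},
    {"claw": 255,"dp": [0,0,-0.066],"angular": [0,0,0]},
    {"claw": 255,"dp": [0,0,-0.076],"angular": [0,0,0]},
    {"claw": 255,"dp": [0,0,-0.086],"angular": [0,0,0]},
    {"claw": 255,"dp": [0,0,-0.096],"angular": [0,0,0]},
    {"claw": 255,"dp": [0,0,-0.106],"angular": [0,0,0]},
    {"claw": 255,"dp": [0,0,-0.116],"angular": [0,0,0]},
    {"claw": 255,"dp": [0,0,-0.126],"angular": [0,0,0]},
    {"claw": 255,"dp": [0,0,-0.132],"angular": [0,0,0]},
    {"claw": 255,"dp": [0,0,-0.136],"angular": [0,0,0]},
    {"claw": 255,"dp": [0,0,-0.138],"angular": [0,0,0]},
  ],
)

```text
clock: 4.05
tcp_pos: [617.7, 4.2, 89.2]
orientation: [-1.153, -1.292, 1.292]
force: [-1.9, 0.4, 2.3]
finger_gap: 0.001
```

Call:
jog_arm(
  moves=[
    {"claw": 255,"dp": [0,0,-0.003],"angular": [0,0,0]},
    {"claw": 255,"dp": [0,0,-0.006],"angular": [0,0,0]},
    {"claw": 255,"dp": [0,0,-0.008],"angular": [0,0,0]},
    {"claw": 255,"dp": [0,0,-0.008],"angular": [0,0,0]},
  ],
)

```text
clock: 4.45
tcp_pos: [626.0, 5.1, 89.3]
orientation: [-1.154, -1.293, 1.292]
force: [-0.6, 0.4, 0.9]
finger_gap: 0.001
```

Call:
jog_arm(
  moves=[
    {"claw": 255,"dp": [0,0,-0.002],"angular": [0,0,0]},
    {"claw": 255,"dp": [0,0,-0.004],"angular": [0,0,0]},
    {"claw": 255,"dp": [0,0,-0.006],"angular": [0,0,0]},
  ],
)

```text
clock: 4.75
tcp_pos: [629.6, 5.5, 89.2]
orientation: [-1.15, -1.289, 1.294]
force: [-9.3, -0.4, 8.1]
finger_gap: 0.004
```

```bash
python3 - <<'E'
from h import *
snap('top','top2.png'); s=telemetry.get_state(); print(s['tcp_pos'],s['force'])
a=cv2.imread('pics/top2.png')[100:320,200:500]; cv2.imwrite('pics/t2c.png',cv2.resize(a,None,fx=2.6,fy=2.6,interpolation=cv2.INTER_CUBIC))
E
```

```text
[629.56791987   5.49837503  89.24409007] [-7.31538239  0.36537134  4.1537113 ]
```

View pics/t2c.png

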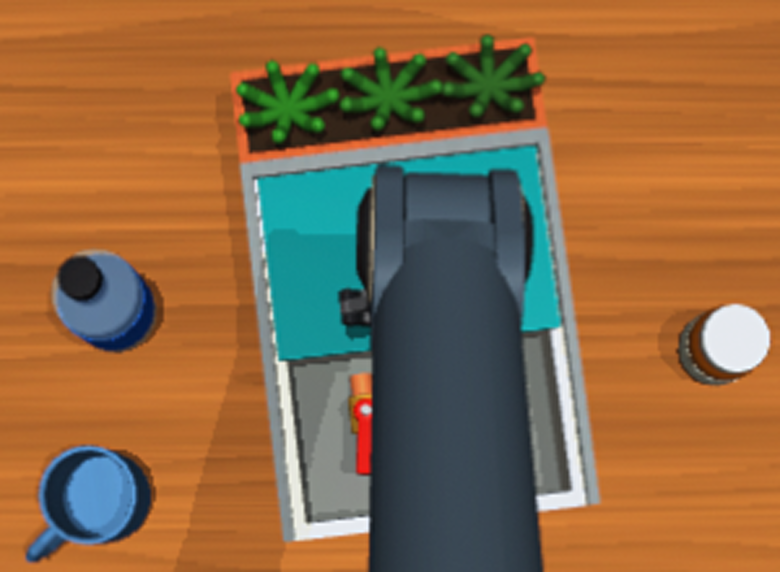

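Call:
jog_arm(
  moves=[
    {"claw": 255,"dp": [0,0,-0.003],"angular": [0,0,0]},
    {"claw": 255,"dp": [0,0,-0.003],"angular": [0,0,0]},
    {"claw": 255,"dp": [0,0,0.008],"angular": [0,0,0]},
    {"claw": 255,"dp": [0,0,0.015],"angular": [0,0,0]},
    {"claw": 255,"dp": [0,-0.05,0.02],"angular": [0,0,0]},
    {"claw": 255,"dp": [0,-0.1,0.03],"angular": [0,0,0]},
    {"claw": 255,"dp": [-0.04,-0.15,0.05],"angular": [0,0,0]},
    {"claw": 255,"dp": [-0.09,-0.15,0.07],"angular": [0,0,0]},
    {"claw": 255,"dp": [-0.14,-0.15,0.07],"angular": [0,0,0]},
    {"claw": 255,"dp": [-0.19,-0.15,0.07],"angular": [0,0,0]},
    {"claw": 255,"dp": [-0.21,-0.15,0.07],"angular": [0,0,0]},
    {"claw": 255,"dp": [-0.21,-0.15,0.07],"angular": [0,0,0]},
  ],
)

```text
clock: 6.0
tcp_pos: [584.7, -218.6, 239.9]
orientation: [-1.164, -1.284, 1.288]
force: [-1.3, -0.2, -0.2]
finger_gap: -0.001
```

```bash
python3 - <<'E'
from h import *
im=snap('top','top3.png'); s=telemetry.get_state(); print(s['tcp_pos'],s['force'],s['clock'])
bgr=cv2.imread('pics/top3.png'); im=cv2.cvtColor(bgr,cv2.COLOR_BGR2HSV)
a=bgr[100:320,200:500]; cv2.imwrite('pics/t3c.png',cv2.resize(a,None,fx=2.6,fy=2.6,interpolation=cv2.INTER_CUBIC))
u=np.array([.9936,.1132,0]);v=np.array([-.1132,.9936,0])
m=cv2.inRange(im,(82,120,80),(95,255,255))
c=max(cv2.findContours(m,0,2)[0],key=cv2.contourArea); q=cv2.boxPoints(cv2.minAreaRect(c)); P=ray('top',q,81)
print('cover',P.round(1).tolist(),P.mean(0))
O=np.array([554.9,-1.2,0])
S=P.mean(0)-O; print('moved u,v',S@u,S@v)
B=P.mean(0)-135*u; B[2]=0; print('box origin',B)
roi=np.zeros_like(m); roi[230:305,300:430]=255
for n,lo,hi in(('red',(0,190,120),(5,255,255)),('red2',(174,190,120),(180,255,255)),('blue',(100,140,80),(125,255,255))):
    k=cv2.inRange(im,lo,hi)&roi
    cs=cv2.findContours(k,0,2)[0]
    if not cs: continue
    r=cv2.boxPoints(cv2.minAreaRect(max(cs,key=cv2.contourArea))); W=ray('top',r,64)
    print(n,r.round(1).tolist(),[( round(float((w-B)@u),1),round(float((w-B)@v),1)) for w in W])
E
```

```text
[ 585.16375952 -214.61430177  239.46538927] [0.62582973 0.92775229 0.07668298] 6.05
cover [[741.9, 131.2, 81.0], [768.0, -91.9, 81.0], [621.2, -105.8, 81.0], [596.0, 113.9, 81.0]] [681.77914435  11.84304724  81.        ]
moved u,v 127.54359076893365 -1.403147403432616
box origin [547.64314435  -3.43895276   0.        ]
red [[336.0, 254.0], [345.0, 254.0], [345.0, 281.0], [336.0, 281.0]] [(25.2, 56.2), (23.0, 38.0), (-31.6, 44.7), (-29.4, 62.8)]
blue [[382.0, 245.0], [391.0, 245.0], [391.0, 273.0], [382.0, 273.0]] [(32.3, -39.2), (30.1, -57.5), (-26.6, -50.2), (-24.4, -32.0)]
```

View pics/t3c.png

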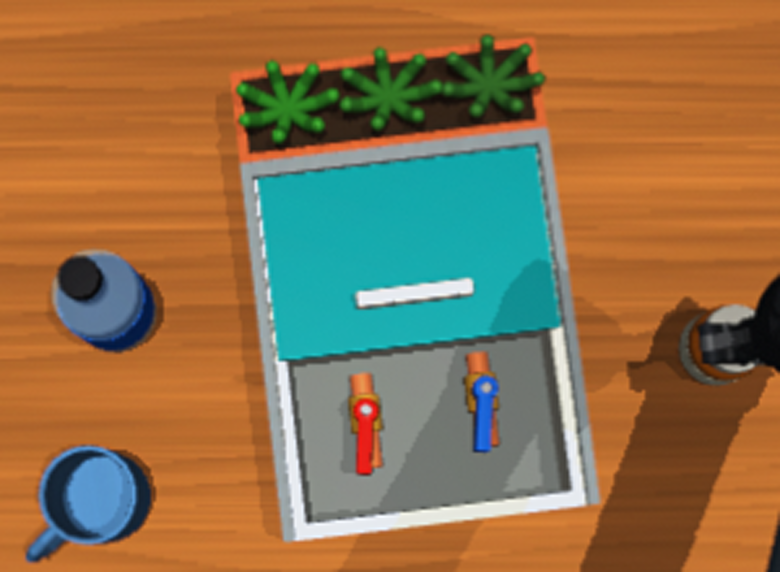

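The cover lies against the stop. The red valve is on the left, with its pivot at about (366,410) and tip at (364,472) in the crop. Blue is on the right and clear of it. Next I'll work out the arc.

```bash
python3 - <<'E'
from h import *
B=np.array([547.6,-3.4,0]);u=np.array([.9936,.1132,0]);v=np.array([-.1132,.9936,0])
f=lambda w:np.array([(w-B)@u,(w-B)@v])
bl=[f(w) for w in ray('top',[[340.8,257.7],[340,281.7],[386.9,248.8],[385.4,273.1]],64)]
print([b.round(1) for b in bl],np.linalg.norm(bl[0]-bl[1]))
for i in (0,2):
    d=bl[i+1]-bl[i]; print('angle',np.arctan2(d[1],-d[0]))
p=bl[0]; s=telemetry.get_state(); R=cv2.Rodrigues(s['orientation'])[0]; t=f(s['tcp_pos']); print('tcp box',t, (R.T@v).round(3),(R.T@u).round(3))
def out(n,b):
    w=B+b[0]*u+b[1]*v; w[2]=50; print(n,b.round(1),((R.T@(w-s['tcp_pos']))/1000).round(4))
out('start',np.array([p[0]-36,12.]))
for th in np.arange(0.1,1.66,.15):
    r=36-4*th/1.57; d=6+14.5*abs(np.cos(th))+11*abs(np.sin(th))
    out('%.2f'%th,p+r*np.array([-np.cos(th),np.sin(th)])-d*np.array([np.sin(th),np.cos(th)]))
E
```

```text
[array([16.5, 47.4]), array([-31.7,  54.9]), array([ 23.4, -48.2]), array([-25.4, -38.9])] 48.84038132054951
angle 0.15358895957719046
angle 0.189950458509857
tcp box [  13.41389249 -214.11474781] [ 1.    -0.002  0.006] [ 0.006  0.001 -1.   ]
start [-19.5  12. ] [0.2263 0.189  0.0345]
0.10 [-21.2  29.5] [0.2438 0.1889 0.0363]
0.25 [-23.4  34.1] [0.2483 0.1889 0.0385]
0.40 [-24.9  39.2] [0.2535 0.1889 0.0401]
0.55 [-25.6  44.9] [0.2591 0.1889 0.0408]
0.70 [-25.2  50.9] [0.2652 0.1889 0.0405]
0.85 [-23.7  57.1] [0.2713 0.1889 0.039 ]
1.00 [-21.   63.1] [0.2773 0.1889 0.0363]
1.15 [-17.   68.6] [0.2829 0.1889 0.0324]
1.30 [-11.9  73.4] [0.2877 0.1889 0.0273]
1.45 [-5.9 77.2] [0.2916 0.1889 0.0213]
1.60 [ 0.1 79.8] [0.2942 0.1889 0.0154]
```

Call:
jog_arm(
  moves=[
    {"claw": 255,"dp": [0.05,0,0.034],"angular": [0,0,0]},
    {"claw": 255,"dp": [0.1,0,0.034],"angular": [0,0,0]},
    {"claw": 255,"dp": [0.15,0,0.034],"angular": [0,0,0]},
    {"claw": 255,"dp": [0.195,0,0.034],"angular": [0,0,0]},
    {"claw": 255,"dp": [0.226,0,0.034],"angular": [0,0,0]},
    {"claw": 255,"dp": [0.226,0,0.034],"angular": [0,0,0]},
    {"claw": 255,"dp": [0.226,0.04,0.034],"angular": [0,0,0]},
    {"claw": 255,"dp": [0.226,0.08,0.034],"angular": [0,0,0]},
    {"claw": 255,"dp": [0.226,0.12,0.034],"angular": [0,0,0]},
    {"claw": 255,"dp": [0.226,0.16,0.034],"angular": [0,0,0]},
    {"claw": 255,"dp": [0.226,0.189,0.034],"angular": [0,0,0]},
    {"claw": 255,"dp": [0.226,0.189,0.034],"angular": [0,0,0]},
    {"claw": 255,"dp": [0.226,0.189,0.034],"angular": [0,0,0]},
  ],
)

```text
clock: 7.35
tcp_pos: [526.6, 10.0, 50.7]
orientation: [-1.154, -1.293, 1.292]
force: [-0.3, 0.1, 0.0]
finger_gap: 0.003
```

```bash
python3 - <<'E'
from h import *
B=np.array([547.6,-3.4,0]);u=np.array([.9936,.1132,0]);v=np.array([-.1132,.9936,0])
s=telemetry.get_state();w=s['tcp_pos']; print(w,(w-B)@u,(w-B)@v,s['force'])
E
```

```text
[526.59798436  10.01849706  50.69129067] -19.34862887028502 15.710046851143034 [-0.2598934   0.11488574  0.02399977]
```

Call:
jog_arm(
  moves=[
    {"claw": 255,"dp": [0.007,0,0.001],"angular": [0,0,0]},
    {"claw": 255,"dp": [0.014,0,0.002],"angular": [0,0,0]},
    {"claw": 255,"dp": [0.018,0,0.004],"angular": [0,0,0]},
    {"claw": 255,"dp": [0.0235,0,0.0055],"angular": [0,0,0]},
    {"claw": 255,"dp": [0.029,0,0.006],"angular": [0,0,0]},
    {"claw": 255,"dp": [0.035,0,0.006],"angular": [0,0,0]},
    {"claw": 255,"dp": [0.041,0,0.0045],"angular": [0,0,0]},
    {"claw": 255,"dp": [0.047,0,0.0015],"angular": [0,0,0]},
    {"claw": 255,"dp": [0.053,0,-0.0025],"angular": [0,0,0]},
    {"claw": 255,"dp": [0.0575,0,-0.0075],"angular": [0,0,0]},
    {"claw": 255,"dp": [0.061,0,-0.013],"angular": [0,0,0]},
    {"claw": 255,"dp": [0.061,0,-0.013],"angular": [0,0,0]},
  ],
)

```text
clock: 8.55
tcp_pos: [532.9, 73.2, 50.1]
orientation: [-1.153, -1.294, 1.292]
force: [-0.6, 0.8, 0.2]
finger_gap: -0.001
```

Call:
jog_arm(
  moves=[
    {"claw": 255,"dp": [0,0,-0.003],"angular": [0,0,0]},
    {"claw": 255,"dp": [0,0,-0.006],"angular": [0,0,0]},
    {"claw": 255,"dp": [0,0,-0.006],"angular": [0,0,0]},
  ],
)

```text
clock: 8.85
tcp_pos: [538.2, 73.3, 50.2]
orientation: [-1.152, -1.293, 1.292]
force: [-2.3, 1.3, -0.8]
finger_gap: 0.0
```

Call:
jog_arm(
  moves=[
    {"claw": 255,"dp": [0,0,-0.002],"angular": [0,0,0]},
    {"claw": 255,"dp": [0,0,-0.004],"angular": [0,0,0]},
    {"claw": 255,"dp": [0,0,-0.004],"angular": [0,0,0]},
  ],
)

```text
clock: 9.15
tcp_pos: [538.8, 73.2, 50.0]
orientation: [-1.147, -1.287, 1.295]
force: [-8.7, 2.5, 5.5]
finger_gap: -0.001
```

Call:
jog_arm(
  moves=[
    {"claw": 255,"dp": [0,0,-0.002],"angular": [0,0,0]},
    {"claw": 255,"dp": [0,0,-0.002],"angular": [0,0,0]},
    {"claw": 255,"dp": [0,0,0.008],"angular": [0,0,0]},
    {"claw": 255,"dp": [-0.006,0,0.018],"angular": [0,0,0]},
    {"claw": 255,"dp": [-0.01,-0.04,0.02],"angular": [0,0,0]},
    {"claw": 255,"dp": [-0.01,-0.08,0.02],"angular": [0,0,0]},
    {"claw": 255,"dp": [-0.01,-0.13,0.02],"angular": [0,0,0]},
    {"claw": 255,"dp": [-0.04,-0.17,0.02],"angular": [0,0,0]},
    {"claw": 255,"dp": [-0.08,-0.19,0.02],"angular": [0,0,0]},
    {"claw": 255,"dp": [-0.13,-0.19,0.02],"angular": [0,0,0]},
    {"claw": 255,"dp": [-0.18,-0.19,0.02],"angular": [0,0,0]},
    {"claw": 255,"dp": [-0.23,-0.19,0.02],"angular": [0,0,0]},
    {"claw": 255,"dp": [-0.28,-0.19,0.02],"angular": [0,0,0]},
    {"claw": 255,"dp": [-0.3,-0.19,0.02],"angular": [0,0,0]},
    {"claw": 255,"dp": [-0.3,-0.19,0.02],"angular": [0,0,0]},
    {"claw": 255,"dp": [-0.3,-0.19,0.02],"angular": [0,0,0]},
  ],
)

```text
clock: 10.75
tcp_pos: [556.0, -227.6, 240.2]
orientation: [-1.154, -1.292, 1.291]
force: [0.6, 0.8, -0.8]
finger_gap: -0.001
```

```bash
python3 - <<'E'
from h import *
im=snap('top','top4.png'); s=telemetry.get_state(); print(s['tcp_pos'],s['force'],s['clock'])
bgr=cv2.imread('pics/top4.png'); im=cv2.cvtColor(bgr,cv2.COLOR_BGR2HSV)
cv2.imwrite('pics/t4c.png',cv2.resize(bgr[100:320,200:500],None,fx=2.6,fy=2.6,interpolation=cv2.INTER_CUBIC))
m=cv2.inRange(im,(82,120,80),(95,255,255))
c=max(cv2.findContours(m,0,2)[0],key=cv2.contourArea); print('cover',ray('top',cv2.boxPoints(cv2.minAreaRect(c)),81).mean(0))
roi=np.zeros_like(m); roi[230:305,300:430]=255
B=np.array([547.6,-3.4,0]);u=np.array([.9936,.1132,0]);v=np.array([-.1132,.9936,0])
for n,lo,hi in(('red',(0,190,120),(5,255,255)),('blue',(100,140,80),(125,255,255))):
    c=max(cv2.findContours(cv2.inRange(im,lo,hi)&roi,0,2)[0],key=cv2.contourArea)
    r=cv2.boxPoints(cv2.minAreaRect(c)); print(n,[(round(float((w-B)@u),1),round(float((w-B)@v),1)) for w in ray('top',r,64)])
E
```

```text
[ 556.25444999 -226.28009745  240.15799976] [-0.44989344 -0.49798249  0.44994741] 10.8
cover [681.78298363  11.79445355  81.        ]
red [(27.5, 95.7), (23.8, 38.3), (9.0, 39.2), (12.7, 96.6)]
blue [(32.3, -39.3), (30.1, -57.6), (-26.6, -50.2), (-24.4, -32.0)]
```

View pics/t4c.png

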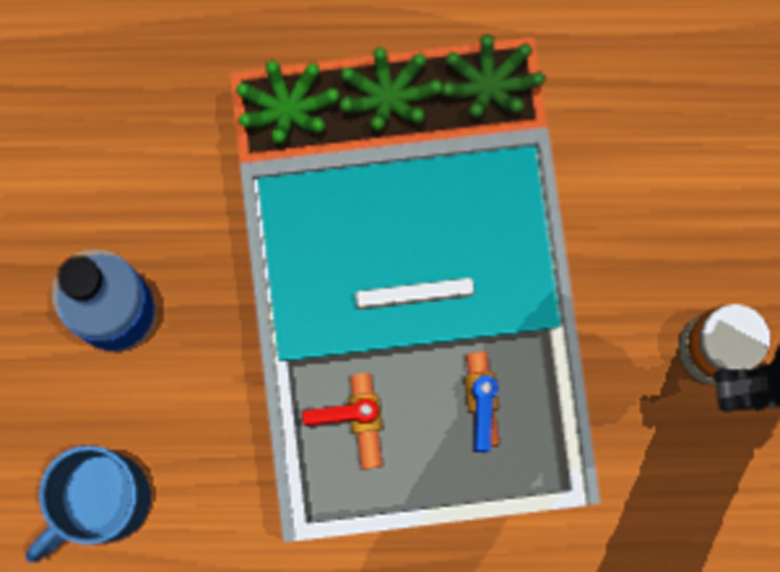

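The red handle points along box +y: its tip is at (306,417), its pivot at (366,410), and it lies parallel to the ridge. Blue, the cover and the loose objects haven't moved.

```bash
python3 -c "
from bench import arm; print(arm.close_job())"
```

```text
the job is handed in; nothing more can be done
None
```

The cover is all the way back and the red valve is shut. I handed the job in at about 10.8 s of the 48 s allowed, and `close_job` gives no verdict.

- **Cover:** I slid it back by the ridge with shut fingers, without lifting, until the push force rose to about 9 N at the stop. It moved about 128 mm, and its front edge measures level with the stop to about 1 mm.
- **Red handle:** I pushed it clockwise until the force rose to about 9 N with almost no further motion. In the last picture it points along box +y, parallel to the ridge to within about 0.01 rad by eye. The fitted outline leans a few degrees.
- **Everything else:** The blue handle's outline measured the same before and after. The flask, jar and mug look unmoved in the pictures, though I did not measure them again.
- **Robot:** The tool finished 240 mm above the desk, touching nothing, with the force reading below 1 N.

None of the checks failed.

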